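# Open the sill vent through its zigzag gate

## Robot

A 6-joint arm with a two-finger parallel gripper is mounted at the origin on the work surface. World frame = base frame: x ahead of the robot, y to its left, z up, the work surface at z = 0. Lengths are in m, angles in rad, forces in N, time in s.
With the tool pointing down it reaches from about 0.325 to 0.75 m from the base axis. Payload 7.6 kg.
Tool frame: the origin (TCP) lies at the very end of the fingers, on their centre line; the grasp point (between the pads) lies 19 mm behind it; z points along the fingers, y is the direction in which the jaws open and shut (so a half turn about z gives the same grasp; the last joint's range is limited). The gripper opens to 85 mm and grips with 20 to 120 N. Pads are 22 mm wide; open, the fingers measure 114 mm over their backs; the gripper's body (76 mm by 85 mm) begins 54 mm behind the grasp point. The pads swing forward as they close: fully open they stand 13 mm farther back than shut.
Start: joints at [-1.303, 0.052, 1.401, -0, 1.689, -0.07], TCP at [0.174, -0.495, 0.231] pointing down, gripper open.
Joint ranges: [-2.9, 2.9], [-0.91, 2.17], [0.12, 2.37], [-1.06, 4.2], [0.26, 2.73], [-2.93, 2.93]. Speed limits (rad/s): [2.57, 2.57, 3.01, 3.14, 3.14, 3.14].

## Interface

Orientations are given as a unit quaternion [x, y, z, w].
In Python, from bench import ctrl gives the robot as it stands. Calls block until the motion is done:
- ctrl.move_pose(position, orientation): joint-space move of the TCP to a pose.
- ctrl.movel(position, attitude=None, rate=0.15, contact_N=None): straight line of the TCP; attitude=None keeps the orientation; rate is the mean speed in m/s. With contact_N (N) it stops when the force on the tool has changed by that much, and returns True; else False.
- ctrl.goto_joints(angles): joint-space move.
- ctrl.gripper_open() and ctrl.grasp(): open the fingers fully, or close them until they stop; the grip force is fixed at half the most.
- ctrl.sleep(seconds).
- ctrl.ik(position, orientation): joint angles nearest the present ones, or None.
- ctrl.read_state(): the state.
- ctrl.capture(name): name is "scene" or "top" or "wrist"; returns the picture (400x640x3 uint8, blue, green, red); there is no depth.
- ctrl.get_calibration(name): a dict with "fx", "fy", "cx", "cy" (pixels), "world_from_camera" (4x4, takes a point from camera to world coordinates); the wrist camera has in their place "mount" (4x4, takes a point from camera to tool coordinates, whose origin is the TCP and whose axes are the flange's). Camera axes: x right, y down, z forward; pixel columns grow to the right and rows downward; lengths in m; the calibration is good to about 2 mm. A picture is of the moment at which its call begins: read the wrist's pose just before it. get_calibration takes no time and is no camera call.
A pose or a line that the arm cannot do raises ctrl.Unreachable and nothing moves.
- ctrl.close_job(): hands the job in, once; it reports no verdict.
The state is a dict: "clock": time; "joint_positions": joint angles; "qd": joint speeds; "joint_efforts": joint torques, N m; "eef_pos": TCP position; "tool_rot": TCP orientation; "contact_force": force on the tool from outside, world axes, zero at the start; "torque": the same for the moment, N m; "opening": finger opening in m.
Only numpy, scipy, OpenCV 4.12 (cv2) and the standard library are available. Lean on these libraries where they do the work, as an engineer would, in place of code of your own. Each camera call takes 0.05 s, during which the arm holds its last target.

## Task

Open the window-sill vent that has the orange lever knob: guide its lever out of the slot by the red dot, through the zigzag gate, and all the way to the end of the slot by the green dot, then let go. Leave the lever of the other vent (blue knob) where it is and do not knock or shift the tall frosted vial.

Things in the scene. Friction and masses are not known exactly. Their poses are not given: they have to be found in the camera images.
- orange_vent_knob (a point): Centre of the orange knob of the lever to move: upright cylinder 25 mm across, 72 to 110 mm above the sill (this point at 91), on an 8 mm stem. The lever slides level, always upright; about 2 N moves it and it stays where left. The gate walls stop the stem, with 5 mm play around the centre line (hard stops at vent y = +45 and -45). Starts in the red-dot slot at vent y 28 to 43 mm.
- orange_vent: Its cream vent box, fixed, top 40 mm high, x -55 to 110, y -80 to 80 mm. Origin on the sill under the gate's middle; x away from the robot, y left, yaw up to 0.35 rad. The gate is an 18 mm wide dark Z-shaped channel, square corners; centre line in box x, y (mm): red-dot slot (shut) (-30, 40) to (-30, 0), cross passage to (30, 0), green-dot slot (open) to (30, -40). Grille at the far edge.
- blue_vent_knob (a point): Centre of the blue knob of the other vent, the same in every other way, its lever also in its red-dot slot. Not to be moved. The two vents stand side by side and may have changed places.
- vial_center (a point): Centre (70 mm up) of the tall frosted vial standing loose on the sill: 36 mm across, 140 mm tall, pale blue-white. Not to be knocked or shifted.
Mind the look-alikes: they are no part of the job. Leave any purple or yellow look-alike of the orange_vent alone.

How it is judged:
By the outcome, as a careful person would: the job done as asked, in the order asked, and still so for the second after the job is handed in, with the robot touching nothing.
It also fails if it takes over 38 s, if anything falls off the work surface, if the arm or the gripper's body presses on something with over 40 N, if the wrist force passes 120 N, or if a joint passes its speed limit or range.

## Working session

There is one attempt and no reset: what is moved stays moved. The work goes in short steps, each a Python script; the robot and the scene stay as the last script left them, time stands still between calls to the robot, and variables do not carry over. Pictures are saved under pics/ and viewed, and the job is handed in when it is done.

```bash
mkdir -p pics; ls; python3 - <<'E'
from bench import ctrl
import cv2
for n in("scene","top"):
    im=ctrl.capture(n); cv2.imwrite(f"pics/{n}0.png",im)
    c=ctrl.get_calibration(n); print(n,c)
print(ctrl.get_calibration("wrist"))
s=ctrl.read_state();print(s["clock"],s["eef_pos"],s["tool_rot"],s["opening"])
E
```

```text
pics
scene {'fx': 456.995836591856, 'fy': 456.995836591856, 'cx': 317.0777801747161, 'cy': 201.6133903291718, 'world_from_camera': array([[ 0.64320512,  0.60011621, -0.4755499 ,  1.13862636],
       [ 0.76563989, -0.4967021 ,  0.40875736, -0.62048191],
       [ 0.00909529, -0.6270148 , -0.77895424,  1.1679583 ],
       [ 0.        ,  0.        ,  0.        ,  1.        ]])}
top {'fx': 390.525186687772, 'fy': 390.525186687772, 'cx': 317.23058562216414, 'cy': 197.95097370639598, 'world_from_camera': array([[ 0.01088191, -0.99853013,  0.05309573,  0.41534251],
       [-0.99985668, -0.01155432, -0.01237371, -0.0443433 ],
       [ 0.012969  , -0.05295348, -0.99851276,  1.09711511],
       [ 0.        ,  0.        ,  0.        ,  1.        ]])}
{'fx': 294.7256062413433, 'fy': 294.7256062413433, 'cx': 312.34557649663515, 'cy': 200.63662428913742, 'mount': array([[-1.25615860e-03, -9.64519989e-01, -2.64006843e-01,
         6.70515790e-02],
       [ 9.99999190e-01, -1.15797874e-03, -5.27501247e-04,
        -1.50758968e-03],
       [ 2.03071185e-04, -2.64007292e-01,  9.64520663e-01,
        -1.42508747e-01],
       [ 0.00000000e+00,  0.00000000e+00,  0.00000000e+00,
         1.00000000e+00]])}
0.1 [ 0.17396247 -0.4950453   0.23055994] [ 9.85765115e-01  1.68126808e-01 -6.07816428e-05 -7.14481561e-04] 0.08571585769208855
```

View pics/scene0.png

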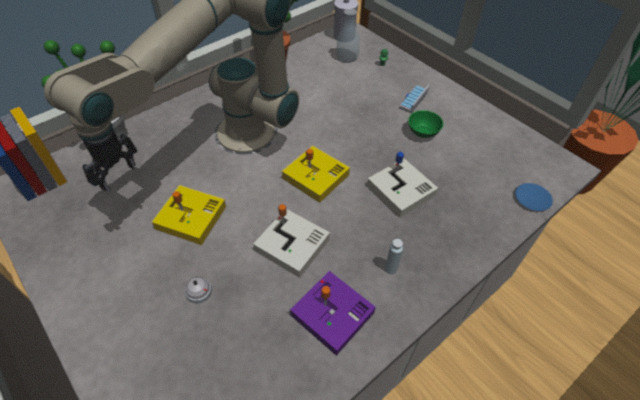

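View pics/top0.png

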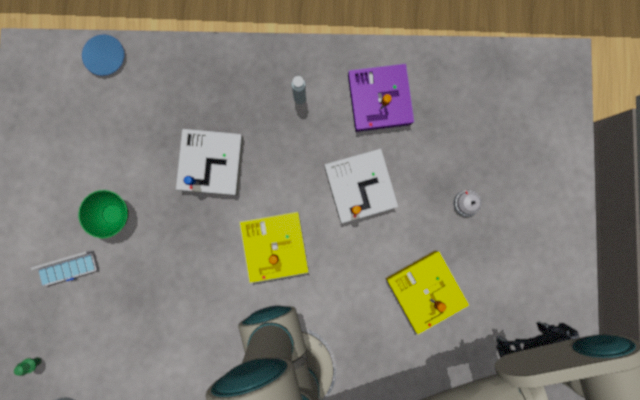

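The orange vent is the cream box at about (360,187) in the top view. The blue vent is at (209,162) and the vial at (299,90). I'll fit the box outline next.

```bash
cat > h.py <<'E'
import numpy as np, cv2
from bench import ctrl
from scipy.optimize import least_squares
def ray(n,uv,z):
    c=ctrl.get_calibration(n);T=c["world_from_camera"]
    d=T[:3,:3]@np.array([(uv[0]-c["cx"])/c["fx"],(uv[1]-c["cy"])/c["fy"],1]);o=T[:3,3]
    return o+d*(z-o[2])/d[2]
def proj(n,P,T=None):
    c=ctrl.get_calibration(n);T=c["world_from_camera"] if T is None else T
    p=(np.atleast_2d(P)-T[:3,3])@T[:3,:3]
    return np.c_[c["fx"]*p[:,0]/p[:,2]+c["cx"],c["fy"]*p[:,1]/p[:,2]+c["cy"]]
def tri(obs):
    # obs: list (name,uv)
    return least_squares(lambda X:np.concatenate([proj(n,X)[0]-uv for n,uv in obs]),[.4,-.1,.1]).x
E
python3 - <<'E'
from h import *
t=cv2.imread("pics/top0.png");s=cv2.imread("pics/scene0.png")
cv2.imwrite("pics/tz.png",cv2.resize(t[130:240,290:430],None,fx=5,fy=5,interpolation=cv2.INTER_CUBIC))
cv2.imwrite("pics/sz.png",cv2.resize(s[190:280,240:340],None,fx=6,fy=6,interpolation=cv2.INTER_CUBIC))
hsv=cv2.cvtColor(t,cv2.COLOR_BGR2HSV)
m=((hsv[...,1]<60)&(hsv[...,2]>165)).astype(np.uint8)
n,l,st,c=cv2.connectedComponentsWithStats(m)
for i in range(1,n):
    if st[i,4]>60: print(st[i],c[i])
for nm,im in(("top",t),("scene",s)):
    h=cv2.cvtColor(im,cv2.COLOR_BGR2HSV)
    m=((h[...,0]>4)&(h[...,0]<16)&(h[...,1]>180)&(h[...,2]>120)).astype(np.uint8)
    n,l,st,c=cv2.connectedComponentsWithStats(m)
    print(nm,[(st[i].tolist(),c[i].round(1).tolist()) for i in range(1,n) if st[i,4]>15])
E
```

```text
[292  76  12  10  89] [297.57303371  80.96629213]
[ 176  129   65   65 2828] [209.64391796 160.05657709]
[ 325  149   73   73 3018] [360.85255136 183.38568588]
[464 195  14  13  95] [469.02105263 199.93684211]
[310 337  16  22 114] [316.4122807  346.62280702]
top []
scene [([307, 149, 5, 5, 20], [309.1, 151.3]), ([173, 192, 7, 5, 26], [175.7, 194.0]), ([279, 205, 6, 5, 26], [281.7, 207.1]), ([322, 286, 7, 8, 41], [325.3, 289.9])]
```

View pics/tz.png

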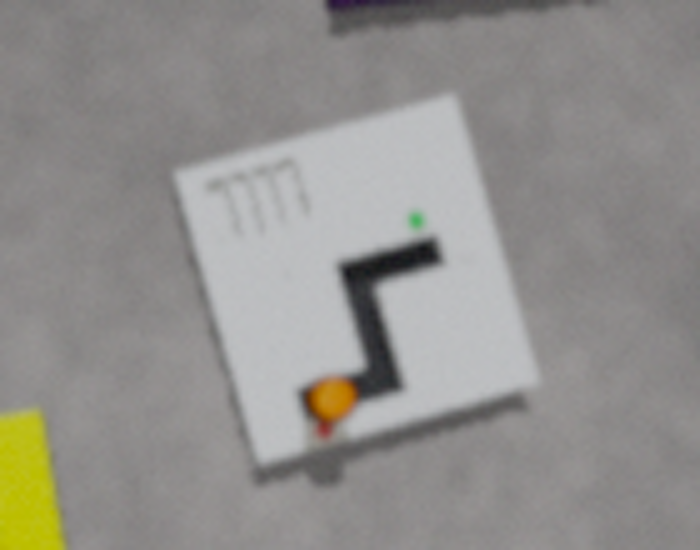

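View pics/sz.png

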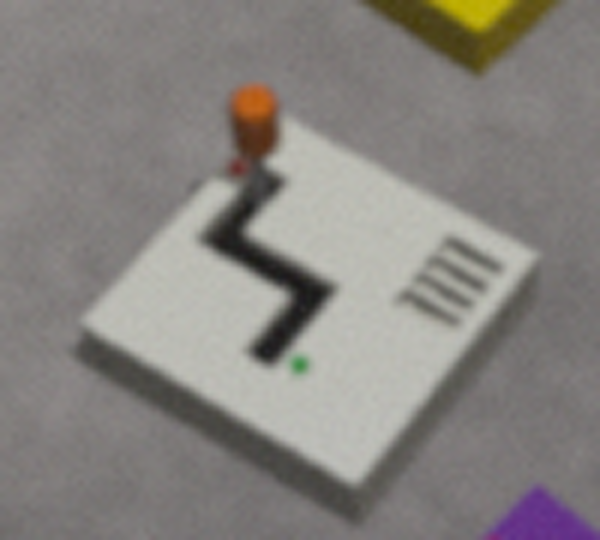

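Both zooms are clear, with the box corners visible and the knob at the red-dot end. Next is a joint fit of the box pose and knob position.

```bash
cat > fit.py <<'E'
from h import *
def z(p,k,o): return (np.array(p)+.5)/k-.5+np.array(o)
B=[(110,80),(110,-80),(-55,-80),(-55,80)]
obs=[]
for b,p in zip(B,[(177,170),(457,94),(540,383),(262,466)]): obs.append(("top",b,z(p,5,(290,130))))
for b,p in zip([(-55,-80),(110,-80),(110,80)],[(83,325),(360,485),(541,255)]): obs.append(("scene",b,z(p,6,(240,190))))
def W(q,b,h=.04):
    c,s=np.cos(q[2]),np.sin(q[2]);x,y=np.array(b)/1e3
    return np.array([q[0]+c*x-s*y,q[1]+s*x+c*y,h])
def fit(names):
    return least_squares(lambda q:np.concatenate([proj(n,W(q,b))[0]-p for n,b,p in obs if n in names]),[.4,-.15,.2])
if __name__=="__main__":
    for N in (["top"],["scene"],["top","scene"]):
        r=fit(N);print(N,r.x.round(4),np.abs(r.fun).max().round(2))
    q=r.x
    k=ray("top",z((333,398),5,(290,130)),.100); print("knob top",k)
    k2=ray("scene",z((254,121),6,(240,190)),.091); print("knob scene",k2)
    R=np.array([[np.cos(q[2]),-np.sin(q[2])],[np.sin(q[2]),np.cos(q[2])]])
    for a in(k,k2): print("in vent",(R.T@(a[:2]-q[:2])*1e3).round(1))
    print("vial", ray("top",(299,80),.14), ray("top",(301,105),0))
    print("bluebox", ray("top",(209.6,162),.04))
    for b in[(-30,43),(-30,0),(30,0),(30,-43)]: print(b,W(q,b))
E
python3 fit.py
```

```text
['top'] [ 0.4815 -0.1851  0.2871] 0.53
['scene'] [ 0.4817 -0.1828  0.2929] 0.24
['top', 'scene'] [ 0.4817 -0.1842  0.2906] 0.67
knob top [ 0.44072013 -0.15663928  0.1       ]
knob scene [ 0.43816557 -0.15609055  0.091     ]
in vent [-31.3  38.2]
in vent [-33.6  39.4]
vial [ 0.76014794 -0.00755151  0.14      ] [ 0.73822046 -0.00882964  0.        ]
bluebox [0.56589298 0.23578577 0.04      ]
(-30, 43) [ 0.44062113 -0.15162738  0.04      ]
(-30, 0) [ 0.45294247 -0.19282427  0.04      ]
(30, 0) [ 0.51042652 -0.1756317   0.04      ]
(30, -43) [ 0.52274786 -0.2168286   0.04      ]
```

```bash
python3 - <<'E'
from h import *
from fit import fit,W
q=fit(["top","scene"]).x
a=q[2]/2; quat=[np.cos(a),np.sin(a),0,0]
p=W(q,(-31,38.5),.18)
ctrl.move_pose(p,quat)
s=ctrl.read_state();im=ctrl.capture("wrist");cv2.imwrite("pics/w1.png",im)
from scipy.spatial.transform import Rotation as Ro
T=np.eye(4);T[:3,:3]=Ro.from_quat(s["tool_rot"]).as_matrix();T[:3,3]=s["eef_pos"]
T=T@ctrl.get_calibration("wrist")["mount"]; np.save("T1.npy",T)
v=im.copy()
for b,h in[((110,80),.04),((110,-80),.04),((-55,80),.04),((-55,-80),.04),((-30,0),.04),((30,0),.04),((30,-40),.04),((-31,38.5),.11)]:
    u=proj("wrist",W(q,b,h),T)[0];cv2.circle(v,tuple(int(i) for i in u.round()),3,(255,0,255),1)
cv2.imwrite("pics/w1a.png",v);print(s["clock"],s["eef_pos"],p)
E
```

```text
1.7 [ 0.44084741 -0.15697495  0.18015221] [ 0.4409525  -0.15622522  0.18      ]
```

View pics/w1a.png

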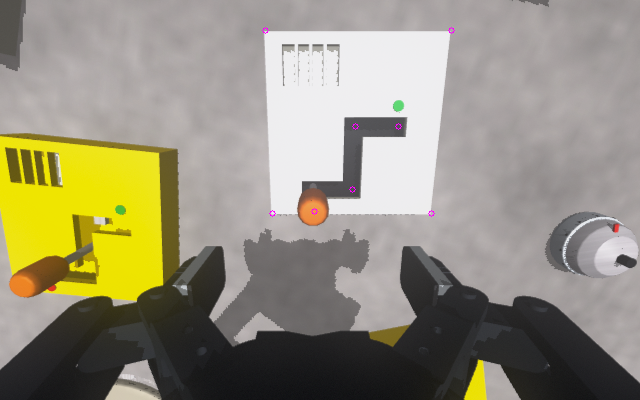

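The wrist view agrees with the fit: box corners, gate corners (353,189), (355,127), (398,126) and the knob (313,210) all sit on their markers. Descending to grasp.

```bash
python3 - <<'E'
from h import *
from fit import fit,W
q=fit(["top","scene"]).x
def st():
    s=ctrl.read_state();d=s["eef_pos"][:2]-q[:2];c,n=np.cos(q[2]),np.sin(q[2])
    f=s["contact_force"];print(round(s["clock"],2),"vent",(1e3*np.array([c*d[0]+n*d[1],-n*d[0]+c*d[1]])).round(1),"z",s["eef_pos"][2].round(4),"Fvent",np.round([c*f[0]+n*f[1],-n*f[0]+c*f[1],f[2]],1),"op",round(s["opening"],4))
H=.072
print(ctrl.movel(W(q,(-30.5,38),H),rate=.08,contact_N=12));st()
ctrl.grasp();st()
cv2.imwrite("pics/w2.png",ctrl.capture("wrist"));cv2.imwrite("pics/s2.png",ctrl.capture("scene")[150:310,200:400].repeat(4,0).repeat(4,1)[:600])
E
```

```text
False
3.25 vent [-30.2  37.8] z 0.0726 Fvent [ 0.1  0.4 -0.7] op 0.0855
3.84 vent [-30.4  37.9] z 0.0723 Fvent [-1.1  0.3  3. ] op 0.0233
```

View pics/w2.png

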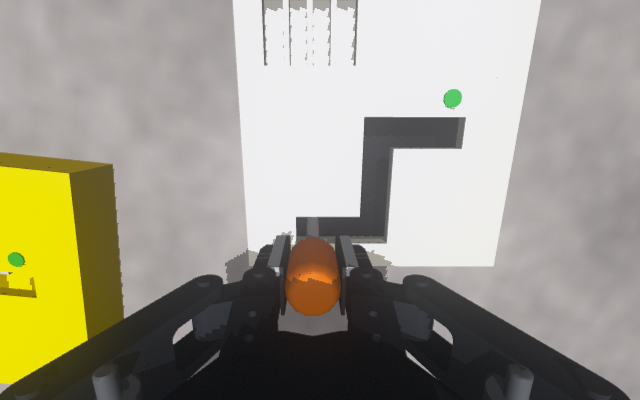

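View pics/s2.png

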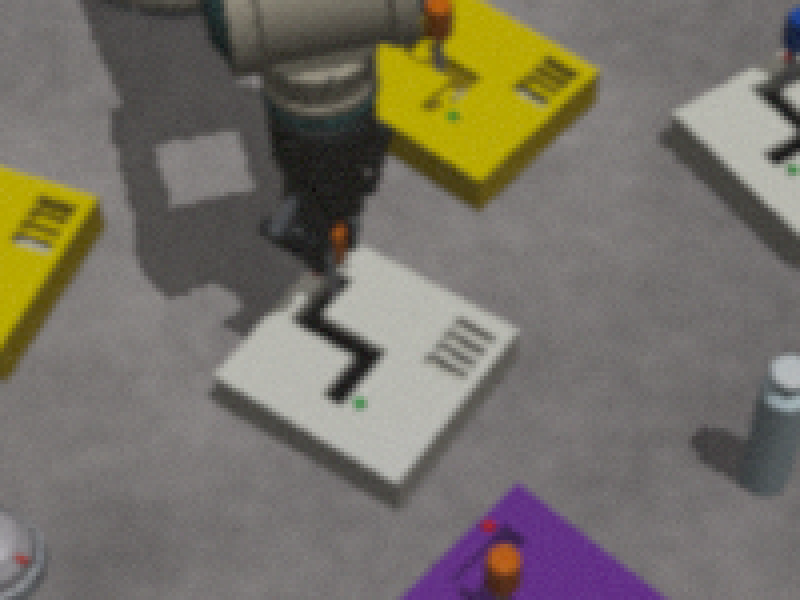

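The orange knob is held between the pads (opening 23 mm, knob at about (313,275) in the wrist view). Now I'll slide it through the gate with force stops.

```bash
python3 - <<'E'
from h import *
from fit import fit,W
q=fit(["top","scene"]).x
def st():
    s=ctrl.read_state();d=s["eef_pos"][:2]-q[:2];c,n=np.cos(q[2]),np.sin(q[2])
    f=s["contact_force"];print(round(s["clock"],2),"vent",(1e3*np.array([c*d[0]+n*d[1],-n*d[0]+c*d[1]])).round(1),"z",s["eef_pos"][2].round(4),"Fvent",np.round([c*f[0]+n*f[1],-n*f[0]+c*f[1],f[2]],1),"op",round(s["opening"],4))
H=.072
for b in[(-30.5,20),(-30.5,0),(0,0),(30,0),(30,-25),(30,-41)]:
    r=ctrl.movel(W(q,b,H),rate=.04,contact_N=18);print(b,r);st()
    if r: break
cv2.imwrite("pics/w3.png",ctrl.capture("wrist"))
E
```

```text
(-30.5, 20) False
4.54 vent [-30.4  18.9] z 0.0723 Fvent [-0.5 -1.8  3.9] op 0.0233
(-30.5, 0) False
5.19 vent [-30.4  -0.5] z 0.0722 Fvent [-0.7 -1.   5.1] op 0.0231
(0, 0) False
6.11 vent [ 0.3 -0.4] z 0.0722 Fvent [ 0.1 -1.6  5. ] op 0.0234
(30, 0) False
7.01 vent [30.2 -0.3] z 0.0723 Fvent [ 0.5 -1.6  4.9] op 0.0229
(30, -25) False
7.78 vent [ 30.2 -25.2] z 0.0723 Fvent [-0.2 -0.2  5.8] op 0.0235
(30, -41) False
8.33 vent [ 30.2 -41.3] z 0.0723 Fvent [ 0.6 -1.4  5.8] op 0.0232
```

View pics/w3.png

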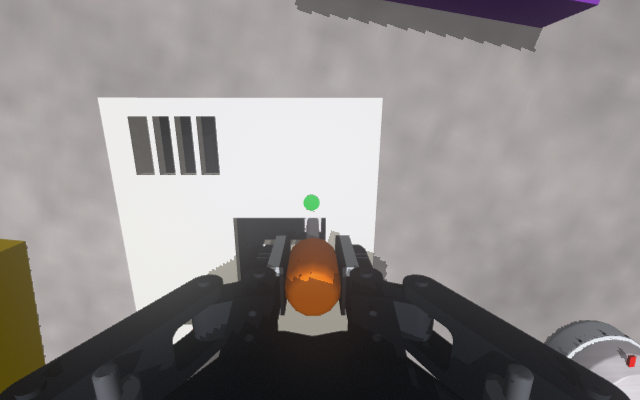

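The stem at (313,228) is now almost at the slot's end, in line with the green dot. I'll press gently to the stop, let go and retreat.

```bash
python3 - <<'E'
from h import *
from fit import fit,W
q=fit(["top","scene"]).x
def st():
    s=ctrl.read_state();d=s["eef_pos"][:2]-q[:2];c,n=np.cos(q[2]),np.sin(q[2])
    f=s["contact_force"];print(round(s["clock"],2),"vent",(1e3*np.array([c*d[0]+n*d[1],-n*d[0]+c*d[1]])).round(1),"z",s["eef_pos"][2].round(4),"Fvent",np.round([c*f[0]+n*f[1],-n*f[0]+c*f[1],f[2]],1),"op",round(s["opening"],4))
print(ctrl.movel(W(q,(30,-49),.072),rate=.02,contact_N=9));st()
ctrl.gripper_open();st()
print(ctrl.movel(W(q,(30,-44),.2),rate=.12));st()
s=ctrl.read_state();im=ctrl.capture("wrist");cv2.imwrite("pics/w4.png",im)
ctrl.goto_joints([-1.303,.052,1.401,0,1.689,-.07]);st()
t=ctrl.capture("top")
cv2.imwrite("pics/t4.png",t)
t0=cv2.imread("pics/top0.png");d=cv2.absdiff(t,t0).max(2)
print("diff blue vent/vial:",d[120:205,165:250].max(),d[65:115,280:320].max())
E
```

```text
True
8.73 vent [ 30.2 -45.7] z 0.0723 Fvent [-1.3  3.   5.7] op 0.0231
9.36 vent [ 30.3 -46.4] z 0.0726 Fvent [-0.3 -0.3 -0.4] op 0.0852
False
10.57 vent [ 29.7 -43.7] z 0.1989 Fvent [-0.3  0.3 -0.5] op 0.0851
12.26 vent [-382.9 -209.7] z 0.2312 Fvent [0.5 0.2 0.4] op 0.0853
diff blue vent/vial: 18 9
```

View pics/w4.png

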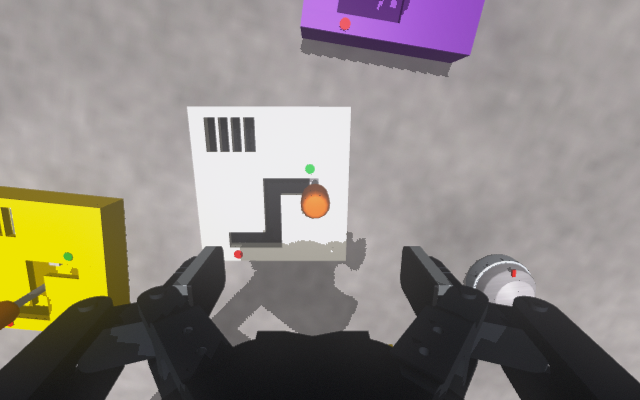

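View pics/t4.png

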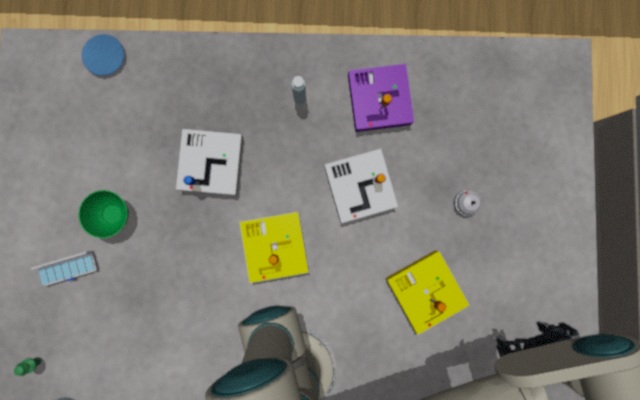

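The knob (380,178 in the top view) is at the green-dot end and the grille now shows open. The blue lever (188,180) and the vial (299,90) have not moved.

```bash
python3 - <<'E'
from bench import ctrl
print(ctrl.close_job())
E
```

```text
the job is handed in; nothing more can be done
None
```

The orange-knob vent is open. I gripped its knob, slid the lever through the Z-shaped gate to the hard stop by the green dot, let go, and moved the arm back to its start pose. I then handed the job in with the robot clock at about 12 s of the 38 s allowed.

- **Lever position:** the force stop tripped at vent y of about -45.7 mm, which fits the hard stop at -45 mm within calibration error. I did not re-measure the knob position numerically after release, but the final wrist and top pictures show it at the green-dot end, with the grille now dark (open).
- **Forces:** the contact force I read after each move never went above about 6 N; the last push was set to stop at a 9 N change.
- **Other objects:** before and after top pictures show no visible change at the blue vent or the vial, with pixel differences of at most 18 and 9, which I took as noise. By eye, the purple and yellow look-alikes also look unmoved.

No check failed or disagreed.

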